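# Tip the tissue-box cover onto the work board and push it home against the stop

### The arm

A 6-joint arm with a two-finger parallel gripper is mounted at the origin on the work surface. World frame = base frame: x ahead of the robot, y to its left, z up, the work surface at z = 0. Lengths are in m, angles in degrees, forces in N, time in s.
With the tool pointing down it reaches from about 0.4 to 0.825 m from the base axis. Payload 7 kg.
Tool frame: the origin (TCP) lies at the very end of the fingers, on their centre line; the grasp point (between the pads) lies 19 mm behind it (env.grip_depth is the z of the grasp point in the tool frame, in m); z points along the fingers, y is the direction in which the jaws open and shut (so a half turn about z gives the same grasp; the last joint's range is limited). The gripper opens to 85 mm and grips with 20 to 120 N. Pads are 22 mm wide; open, the fingers measure 114 mm over their backs; the gripper's body (76 mm by 85 mm) begins 54 mm behind the grasp point. The pads swing forward as they close: fully open they stand 13 mm farther back than shut.
Start: joints at [-57.978, 20.546, 0.682, 0, -70.136, -16.507], TCP at [0.181, -0.65, 0.231] pointing down, gripper open.
Joint ranges: [-176.03, 176.03], [-82.01, 121.73], [-58.28, 71.71], [-173.87, 95.51], [-174.79, -0.11], [-173.66, 173.66]. Speed limits (degrees/s): [136.94, 136.94, 172.46, 180, 180, 180].

### API

Orientations are given as a 3x3 rotation matrix whose columns are the frame's x, y, z axes.
In Python, from station import env gives the robot as it stands.
- The arm moves only by the shell command python3 -m pendant 'ROWS' [FORCE]. ROWS is JSON, a list of rows, each a list of 7 numbers: the turn, a rotation vector about the tool's x, y, z in rad, then the shift along the tool's x, y, z in m, then the opening, from 0 (shut) to 1 (fully open). A call has 1 to 10 rows; each row is the pose to reach, as a shift and turn from the pose measured when the call began, along the tool's axes at that moment; what a row does not reach only later rows make up. A row lasts 1/10 s, in which the tool goes at most 50 mm and 8.59 degrees, less where a joint would pass 70% of its speed; a pose out of reach is approached as far as the arm can. A call with a gripper value outside its range is refused whole. The fingers move at their own pace and stop on an object; FORCE is the grip in N (left out, the last holds). Time passes only in rows, so rows that repeat a pose let the fingers close. It gives the time, the measured TCP pose, the force and the opening at its end, in the units of the state.
- env.observe(): the state, without advancing time (a new reading comes with each control period).
- env.get_image(name): name is "side" or "top" or "wrist"; returns (picture, depth): 384x512x3 uint8, red, green, blue; 384x512 float32, m along the optical axis (not along the pixel's ray), 0 where there is no reading.
- env.camera_params(name): a dict with "camera_matrix" (3x3 intrinsics, pixels), "camera_from_world" (4x4, takes a point from world to camera coordinates). Camera axes: x right, y down, z forward; pixel columns grow to the right and rows downward; lengths in m; the calibration is good to about 2 mm. A picture is of the moment at which its call begins: read the wrist's pose just before it. camera_params takes no time and is no camera call; for the wrist camera it gives the pose at the moment of the call.
- env.finish_job(): hands the job in, once; it reports no verdict.
The state is a dict: "time_s": time; "joint_pos": joint angles; "qvel": joint speeds; "joint_torque": joint torques, N m; "tcp_pos": TCP position; "orientation": TCP orientation; "wrist_force": force on the tool from outside, world axes, zero at the start; "moment": the same for the moment, N m; "finger_gap": finger opening in m.
Only numpy, scipy, OpenCV 4.12 (cv2) and the standard library are available. Lean on these libraries where they do the work, as an engineer would, in place of code of your own. Each camera call takes 0.05 s, during which the arm holds its last target.

### The job

The wooden tissue-box cover stands on its end on the dark hardboard work board, with its slotted top facing away from the wooden stop. With the fingertips push it over near its upper end so that it falls towards the stop and comes to lie slot-up inside the masking-tape outline, still short of the stop, and once it lies there push it along the board until its end sits flush and square against the stop, still between the tape lines. Only push it, never lift it, and leave the other things on the bench where they are.

Things in the scene. Friction and masses are not known exactly. Their poses are not given: they have to be found in the camera images.
- cover: Loose inlaid wood tissue-box cover, about 0.3 kg, hollow, walls 6 mm: 240 long, 130 wide, 85 deep, one big side open, a slot in the opposite one. It stands on one 130 x 85 end; origin: centre of that end. z: along the length (up at the start); x: from slotted face to open side (towards the stop at the start); y: across the width. Leaned 25 degrees it falls over its lower open-side edge.
- slot (a point): Centre of the slot in the cover's slotted face: an opening 36 mm wide and 110 mm long (along the length of the cover), half-way along the 240 mm. The face is solid for 65 mm beyond each end of the slot. It is 120 mm above the board while the cover stands, 85 mm when it lies slot-up.
- foot_a (a point): Outer corner of the cover's open side at the end it stands on, on the +y side of the cover (x +42.5, y +65, z 0 mm from its origin).
- foot_b (a point): Like foot_a, on the -y side (x +42.5, y -65, z 0 mm).
- head_a (a point): Outer corner of the cover's open side at the other end (the upper end at the start), on the +y side of the cover (x +42.5, y +65, z 240 mm from its origin).
- head_b (a point): Like head_a, on the -y side (x +42.5, y -65, z 240 mm).
- board: The dark hardboard work board, screwed to the bench: 540 x 260 mm, 9 mm thick. Origin: centre of its underside, on the bench top; its x axis points from where the cover stands to the stop.
- zone (a point): Foot of the middle of the stop's face that looks at the cover, on the board's surface; axes as the board's (x into the stop). Stop: fixed wooden batten 240 mm long, 22 high. The flat tape outline (tape 15 wide) encloses 360 mm back from the stop (-x) and 105 to each side (y). The standing cover straddles the line farthest from the stop; once tipped it lies 40 to 80 mm short of the stop.
- glue_jar: White plastic glue jar with a wooden-brown lid, 80 mm across, 125 mm high, stands on the bench beside the board. Origin under its centre.
- brush_cup: Metal cup 66 mm across, 75 mm high, with a glue brush standing in it to 155 mm, beside the board. Origin under its centre.
- wax_tin: Low steel tin, 72 mm across, 50 mm high, beside the board. Origin under its centre.
- casket: Finished inlaid box with its lid shut, 156 x 106 x 60 mm, on the bench beyond the stop's end of the board. Origin under its centre.
- file: Flat file 280 mm long with a wooden handle, 27 mm thick at most, lying across the board behind the stop. Origin under it, near the middle; x along its length.
- strips: Taped bundle of wood strips 300 x 32 x 17 mm, lying on the bench on the robot's side of the board. Origin under its centre; x along its length.
- try_square: Small try square, 90 mm stock and 130 mm blade, 14 mm high, lying on the bench beside the board on the robot's side, near the cover's end. Origin under its stock's centre.
Not all that is in view belongs to the job. Leave any blue or yellow look-alike of the cover alone.

How it is judged:
By the outcome, as a careful person would: the job done as asked, in the order asked, and still so for the second after the job is handed in, with the robot touching nothing.
It also fails if it takes over 51 s, if anything falls off the work surface, if the arm or the gripper's body presses on something with over 40 N, if the wrist force passes 120 N, or if a joint passes its speed limit or range.

## Working session

There is one attempt and no reset: what is moved stays moved. The work goes in short steps, Python scripts to look and compute and a shell command to move; the robot and the scene stay as the last step left them, time stands still between calls to the robot, and variables do not carry over. Pictures are saved under pics/ and viewed, and the job is handed in when it is done.

```bash
ls; mkdir -p pics; python3 - <<'E'
from station import env
import cv2,numpy as np
s=env.observe(); print({k:np.round(v,3).tolist() for k,v in s.items()})
for n in("side","top"):
    p,d=env.get_image(n); cv2.imwrite(f"pics/{n}0.png",p[:,:,::-1]); np.savez(f"pics/{n}0.npz",p=p,d=d)
    c=env.camera_params(n); print(n,np.round(c["camera_matrix"],1).tolist(),np.round(c["camera_from_world"],4).tolist())
E
```

```text
pics
{'time_s': 0.0, 'joint_pos': [-57.978, 20.591, 0.632, -0.018, -70.135, -16.509], 'qvel': [0.04, 0.007, 0.032, -0.01, -0.039, 0.044], 'joint_torque': [-0.002, -58.332, 29.341, 6.937, -0.006, -0.0], 'tcp_pos': [0.18, -0.65, 0.23], 'orientation': [[-0.964, -0.267, -0.001], [-0.267, 0.964, 0.002], [0.0, 0.002, -1.0]], 'wrist_force': [0.167, 0.452, 0.427], 'moment': [0.076, -0.042, -0.007], 'finger_gap': 0.085}
side [[494.2, 0.0, 246.6], [0.0, 494.2, 194.8], [0.0, 0.0, 1.0]] [[0.0156, -0.9998, -0.0129, -0.0722], [-0.8135, -0.0052, -0.5816, 0.5064], [0.5814, 0.0196, -0.8134, 1.6841], [0.0, 0.0, 0.0, 1.0]]
top [[386.0, 0.0, 253.3], [0.0, 386.0, 197.2], [0.0, 0.0, 1.0]] [[-0.0176, -0.9998, 0.0004, -0.0665], [-0.9787, 0.0171, -0.2048, 0.5528], [0.2048, -0.004, -0.9788, 1.5103], [0.0, 0.0, 0.0, 1.0]]
```

View pics/side0.png

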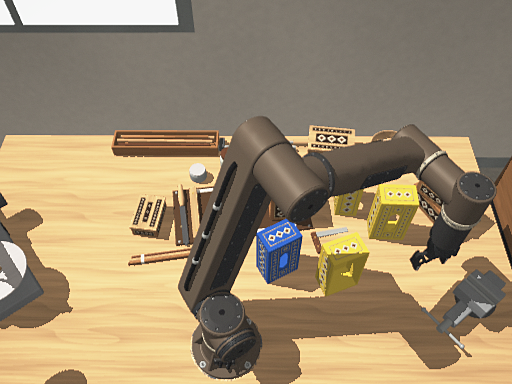

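View pics/top0.png

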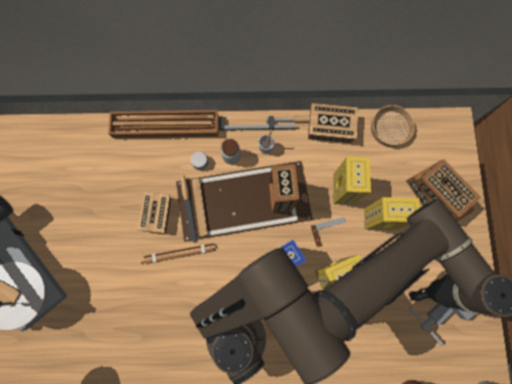

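```bash
cat > h.py <<'E'
import numpy as np,cv2
def ray(c,u,v,z):
    K=c["camera_matrix"];T=c["camera_from_world"];R=T[:3,:3];o=-R.T@T[:3,3]
    d=R.T@np.linalg.inv(K)@np.array([u,v,1.]);return o+d*(z-o[2])/d[2]
def cloud(c,D):
    K=c["camera_matrix"];T=c["camera_from_world"];R=T[:3,:3]
    v,u=np.mgrid[:D.shape[0],:D.shape[1]]
    P=np.stack([(u-K[0,2])/K[0,0]*D,(v-K[1,2])/K[1,1]*D,D],-1)-T[:3,3]
    return P@R
def proj(c,P):
    q=c["camera_matrix"]@(c["camera_from_world"]@np.append(P,1))[:3];return q[:2]/q[2]
E
python3 - <<'E'
from station import env
from h import *
f=np.load("pics/top0.npz");p,d=f["p"],f["d"];c=env.camera_params("top")
x=cv2.resize(p[130:280,120:350],None,fx=3.4,fy=3.4,interpolation=cv2.INTER_CUBIC);cv2.imwrite("pics/topcrop.png",x[:,:,::-1])
P=cloud(c,d)
m=(P[...,2]>0.235)&(P[...,2]<0.265);m[:,:255]=0;m[:150]=0;m[215:]=0;m[:,310:]=0
print(m.sum(),P[m].mean(0)); 
r=cv2.minAreaRect(P[m][:,:2].astype(np.float32)*1000);print(r,cv2.boxPoints(r))
f2=np.load("pics/side0.npz");x=cv2.resize(f2["p"][160:260,100:340],None,fx=3,fy=3,interpolation=cv2.INTER_CUBIC);cv2.imwrite("pics/sidecrop.png",x[:,:,::-1])
E
```

```text
858 [ 0.56156656 -0.18955832  0.24862302]
((563.0555419921875, -190.04666137695312), (131.25621032714844, 85.51458740234375), 4.57521915435791) [[ 494.22592 -152.66063]
 [ 501.0472  -237.90273]
 [ 631.88513 -227.4327 ]
 [ 625.06384 -142.1906 ]]
```

View pics/topcrop.png

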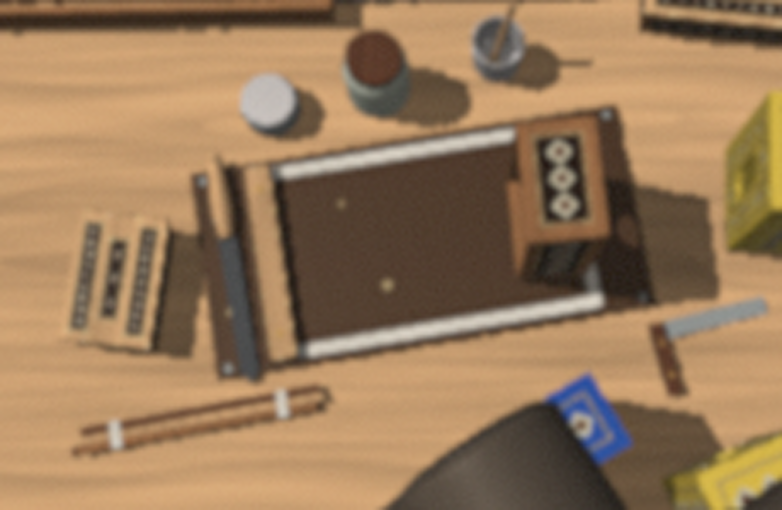

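View pics/sidecrop.png

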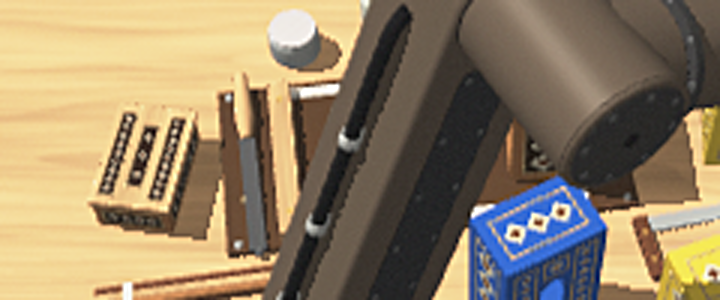

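```bash
cat > m.py <<'E'
from station import env
from h import *
def lin(P):
    v=cv2.fitLine(P.astype(np.float32),cv2.DIST_HUBER,0,.01,.01).ravel();s=np.sign(v[1])if abs(v[1])>abs(v[0]) else np.sign(v[0]);return v[2:],v[:2]*s,np.degrees(np.arctan2(-v[0]*s,v[1]*s))
E
python3 - <<'E'
from m import *
f=np.load("pics/top0.npz");p,d=f["p"],f["d"];c=env.camera_params("top")
P=cloud(c,d)
h=cv2.cvtColor(p,cv2.COLOR_RGB2HSV)
w=((h[...,1]<60)&(h[...,2]>150)).astype(np.uint8);w[:165]=0;w[240:]=0;w[:,:195]=0;w[:,305:]=0
n,l,s,ce=cv2.connectedComponentsWithStats(w)
for i in range(1,n):
    if s[i,4]>15:
        vu=np.argwhere(l==i);Q=np.array([ray(c,u,v,.009)[:2] for v,u in vu]);print(s[i],*lin(Q))
# stop by depth
st=(P[...,2]>.024)&(P[...,2]<.04);st[:,:180]=0;st[:,212:]=0;st[:175]=0;st[245:]=0
print(st.sum())
# board z
print(np.median(P[200:215,225:250,2]))
# stop face edge: per row, gradient along columns in sat/val 
for v in range(182,236,6): print(v,h[v,180:212,2].tolist())
# cover top rect
m=((P[...,2]>0.235)&(P[...,2]<0.265)).astype(np.uint8);m[:,:255]=0;m[:150]=0;m[215:]=0;m[:,310:]=0
cs=max(cv2.findContours(m,0,1)[0],key=cv2.contourArea);print(cv2.boxPoints(cv2.minAreaRect(cs)))
E
python3 - <<'E'
import cv2,numpy as np
p=np.load("pics/top0.npz")["p"]
cv2.imwrite("pics/c2.png",cv2.resize(p[155:220,260:320],None,fx=9,fy=9,interpolation=cv2.INTER_CUBIC)[:,:,::-1])
cv2.imwrite("pics/c3.png",cv2.resize(p[170:245,170:230],None,fx=8,fy=8,interpolation=cv2.INTER_CUBIC)[:,:,::-1])
E
```

```text
[202 168  69  14 269] [ 0.6609498  -0.00626995] [-0.15011814  0.9886681 ] 8.633773
[210 216  87  19 358] [ 0.44367257 -0.07449147] [-0.15173213  0.9884217 ] 8.727319
544
0.008454852481918542
182 [137, 170, 200, 198, 167, 124, 80, 47, 47, 63, 86, 119, 161, 193, 200, 198, 193, 188, 172, 137, 101, 85, 94, 119, 140, 140, 128, 120, 108, 101, 98, 98]
188 [98, 144, 191, 206, 195, 165, 128, 90, 56, 46, 60, 87, 124, 166, 190, 186, 182, 179, 174, 157, 114, 64, 43, 55, 72, 83, 84, 84, 84, 83, 86, 85]
194 [85, 100, 140, 185, 200, 184, 156, 118, 78, 51, 44, 61, 90, 130, 168, 185, 184, 184, 183, 179, 157, 109, 61, 44, 60, 77, 85, 85, 85, 84, 85, 86]
200 [79, 86, 84, 89, 100, 103, 91, 76, 69, 59, 50, 61, 78, 96, 133, 170, 184, 187, 187, 187, 183, 161, 108, 58, 41, 62, 78, 87, 87, 84, 84, 83]
206 [87, 86, 88, 87, 84, 80, 76, 78, 78, 77, 63, 51, 60, 82, 103, 141, 174, 187, 189, 190, 191, 184, 162, 105, 53, 41, 61, 83, 85, 85, 85, 84]
212 [106, 96, 88, 89, 88, 85, 81, 78, 77, 76, 76, 64, 56, 67, 83, 110, 146, 177, 187, 190, 193, 194, 189, 166, 109, 50, 42, 62, 79, 85, 87, 87]
218 [177, 129, 91, 87, 88, 88, 84, 80, 77, 76, 80, 74, 65, 59, 74, 90, 116, 154, 179, 187, 191, 194, 193, 190, 169, 109, 53, 48, 65, 82, 84, 86]
224 [195, 163, 117, 88, 86, 89, 91, 88, 82, 78, 79, 77, 74, 63, 66, 79, 92, 124, 162, 182, 187, 191, 193, 192, 183, 158, 101, 52, 52, 72, 84, 85]
230 [198, 185, 147, 106, 86, 88, 88, 89, 88, 82, 76, 76, 78, 75, 68, 69, 80, 95, 127, 166, 184, 187, 186, 189, 187, 174, 139, 87, 57, 65, 96, 129]
[[271.2835  166.07411]
 [295.06348 163.61412]
 [298.8047  199.77882]
 [275.02472 202.23882]]
```

View pics/c2.png

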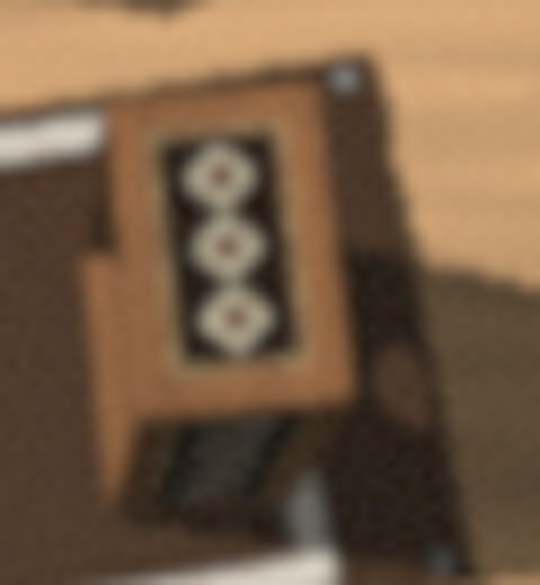

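View pics/c3.png

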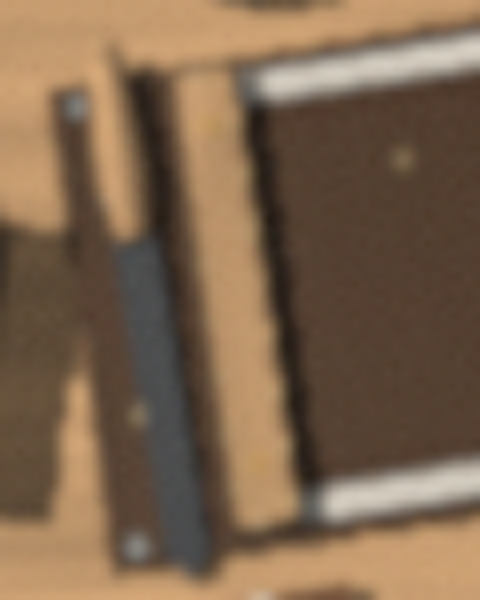

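```bash
python3 - <<'E'
from m import *
f=np.load("pics/top0.npz");p=f["p"];c=env.camera_params("top");V=cv2.cvtColor(p,cv2.COLOR_RGB2HSV)[...,2].astype(float)
bx=np.array([-.1509,.9885]);by=np.array([-.9885,-.1509])
pt=[]
for v in range(186,228):
    r=V[v];u=next(k for k in range(196,212) if r[k]>115>=r[k+1] and r[k-2]>140);pt.append(ray(c,u+(r[u]-115)/(r[u]-r[u+1]),v,.031)[:2])
pt=np.array(pt);o,dr,a=lin(pt);print("stop edge",o,dr,"dir vs board y",dr@by, "board-angle from stop",np.degrees(np.arctan2(dr[1],dr[0])))
mid=(np.array([.6609,-.0063])+[.4437,-.0745])/2
sx=(pt@bx).mean(); print("stop bx",sx,"std",(pt@bx).std(), "mid by",mid@by, "tape by",[np.array(q)@by for q in([.6609,-.0063],[.4437,-.0745])])
zone=bx*sx+by*(mid@by);print("zone",zone)
C=np.array([ray(c,260+(u+.5)/9-.5,155+(v+.5)/9-.5,.249)[:2] for u,v in((112,105),(325,80),(352,390),(132,420))])
print(C); print([round(np.linalg.norm(C[i]-C[i-1]),4) for i in range(4)])
e=(C[0]-C[3])+(C[1]-C[2]);print("cover x yaw from world y",np.degrees(np.arctan2(e[1],e[0])))
m=C.mean(0)-zone;print("centre",C.mean(0),"in zone",m@bx,m@by, "board",np.degrees(np.arctan2(.1509,.9885)))
# slot face at lower? 
E
```

```text
stop edge [0.5217402  0.13128094] [0.9876136  0.15690555] dir vs board y -0.9999331087723375 board-angle from stop 9.0273285
stop bx 0.05104060992855784 std 0.0006279324138019141 mid by -0.5398521900000001 tape by [np.float64(-0.6523489800000001), np.float64(-0.4273554)]
zone [0.52594186 0.13191734]
[[ 0.62440793 -0.14496187]
 [ 0.63335453 -0.23089383]
 [ 0.50592544 -0.23644782]
 [ 0.49538075 -0.14929279]]
[np.float64(0.1291), np.float64(0.0864), np.float64(0.1276), np.float64(0.0878)]
cover x yaw from world y 2.2073284895698237
centre [ 0.56476716 -0.19039908] in zone -0.3244685144106976 0.01025873628613632 board 8.679510419826707
```

```bash
python3 - <<'E'
from m import *
f=np.load("pics/top0.npz");p,d=f["p"],f["d"];c=env.camera_params("top");P=cloud(c,d)
h=cv2.cvtColor(p,cv2.COLOR_RGB2HSV)
y=((h[...,0]>22)&(h[...,0]<35)&(h[...,1]>150)).astype(np.uint8);b=((h[...,0]>105)&(h[...,0]<125)&(h[...,1]>150)).astype(np.uint8)
for nm,m in(("y",y),("b",b)):
    n,l,s,_=cv2.connectedComponentsWithStats(m)
    for i in range(1,n):
        if s[i,4]>60:
            Q=P[(l==i)&(P[...,2]>0)];print(nm,s[i],Q.min(0).round(3),Q.max(0).round(3))
# cover yaw from edges of top-face depth mask
m=((P[...,2]>0.235)&(P[...,2]<0.265)).astype(np.uint8);m[:,:255]=0;m[:150]=0;m[215:]=0;m[:,310:]=0
R=[];L=[]
for v in range(172,196):
    u=np.where(m[v])[0];L.append(ray(c,u.min()-.5,v,.249)[:2]);R.append(ray(c,u.max()+.5,v,.249)[:2])
for q in(L,R):
    q=np.array(q);k=np.polyfit(q[:,0],q[:,1],1);print(np.degrees(np.arctan(k[0])), np.polyval(k,.565))
T=[];B=[]
for u in range(276,293):
    v=np.where(m[:,u])[0];T.append(ray(c,u,v.min()-.5,.249)[:2]);B.append(ray(c,u,v.max()+.5,.249)[:2])
for q in(T,B):
    q=np.array(q);k=np.polyfit(q[:,1],q[:,0],1);print(-np.degrees(np.arctan(k[0])), np.polyval(k,-.19))
E
```

```text
y [335 158  36  45 691] [ 0.231 -0.499  0.034] [ 0.655 -0.07   1.592]
y [335 171   9  19  93] [ 0.57  -0.454  0.002] [ 0.641 -0.411  0.191]
y [365 197  54  31 740] [ 0.231 -0.664  0.001] [ 0.554 -0.07   1.592]
y [316 256  44  27 364] [ 0.212 -0.438  0.038] [ 0.299 -0.295  0.682]
b [282 242  23  23  88] [ 0.258 -0.247  0.233] [ 0.351 -0.156  0.772]
4.832497164951685 -0.14680608670713832
4.569087482217728 -0.23245975476320882
4.094054628160953 0.6286808373347021
4.704130815474563 0.4955424459127442
```

```bash
python3 -m pendant '[[0,0,0,0,0,-0.05,1],[0,0,-0.1,-0.03,0.015,-0.08,1],[0,0,-0.25,-0.07,0.04,-0.08,1],[0,0,-0.4,-0.11,0.06,-0.08,1],[0,0,-0.55,-0.15,0.08,-0.08,1],[0,0,-0.7,-0.19,0.105,-0.08,1],[0,0,-0.85,-0.23,0.125,-0.08,1],[0,0,-1.0,-0.27,0.145,-0.08,1],[0,0,-1.15,-0.31,0.17,-0.08,1],[0,0,-1.3,-0.35,0.19,-0.08,1]]'; cat > go.py <<'E'
import sys
from m import *
# world target x y z, yaw of tool y (deg) -> tool-frame row
def go(x,y,z,yaw):
    s=env.observe();R=s["orientation"];t=np.array([x,y,z])-s["tcp_pos"]
    a=np.radians(yaw);Y=np.array([np.cos(a),np.sin(a),0]);Z=np.array([0,0,-1.]);W=np.stack([np.cross(Y,Z),Y,Z],1)
    print("tcp",np.round(s["tcp_pos"],4),"t",round(s["time_s"],2),"F",np.round(s["wrist_force"],1))
    print("rot",cv2.Rodrigues(np.asarray(R).T@W)[0].ravel().round(3),"shift",(np.asarray(R).T@t).round(4))
if __name__=="__main__": go(*map(float,sys.argv[1:]))
E
python3 go.py .569 -.275 .28 184.6
```

```text
time_s: 1.1
tcp_pos: [0.4678, -0.3716, 0.3106]
orientation: [[0.006, -1.0, -0.001], [-1.0, -0.006, 0.002], [-0.002, 0.001, -1.0]]
wrist_force: [0.8, -0.6, -0.1]
finger_gap: 0.0854
tcp [ 0.4678 -0.3716  0.3106] t 1.1 F [ 0.8 -0.6 -0.1]
rot [ 0.001  0.002 -0.074] shift [-0.0959 -0.1019  0.0307]
```

```bash
python3 -m pendant '[[0,0,-0.03,-0.03,-0.035,0.01,1],[0,0,-0.06,-0.065,-0.07,0.02,1],[0.001,0.002,-0.074,-0.096,-0.102,0.031,1],[0.001,0.002,-0.074,-0.096,-0.102,0.031,1],[0.001,0.002,-0.074,-0.096,-0.102,0.031,1]]'; python3 go.py .569 -.275 .205 184.6
python3 - <<'E'
from m import *
for n in("wrist","side","top"):
    c=env.camera_params(n);p,d=env.get_image(n);np.savez(f"pics/{n}1.npz",p=p,d=d,K=c["camera_matrix"],T=c["camera_from_world"]);cv2.imwrite(f"pics/{n}1.png",p[:,:,::-1])
E
```

```text
time_s: 1.6
tcp_pos: [0.5695, -0.2737, 0.2786]
orientation: [[0.082, -0.997, -0.002], [-0.997, -0.082, 0.0], [-0.0, 0.002, -1.0]]
wrist_force: [0.1, 0.1, -0.1]
finger_gap: 0.085
tcp [ 0.5695 -0.2737  0.2786] t 1.6 F [ 0.1  0.1 -0.1]
rot [0.002 0.    0.002] shift [0.0012 0.0005 0.0736]
```

View pics/wrist1.png

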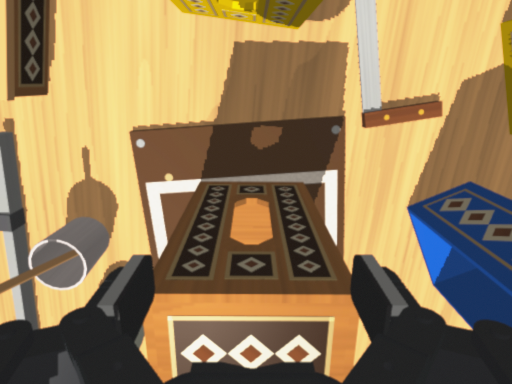

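View pics/side1.png

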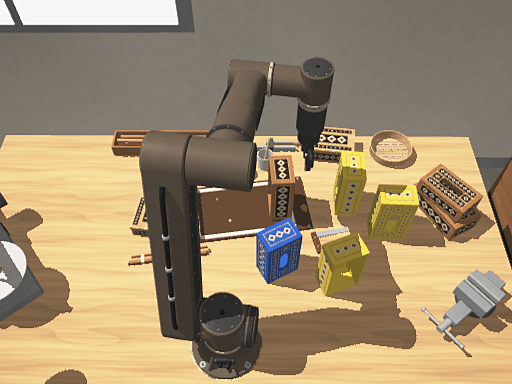

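View pics/top1.png

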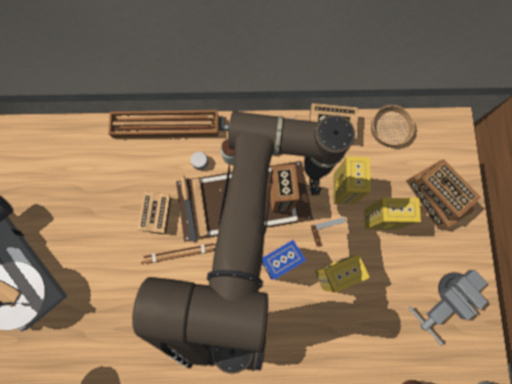

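The wrist view shows the brown cover: its slotted face, with the slot at (251,221), looks towards the gripper and away from the stop. It stands on the board across the far tape line and is centred between the fingers at (155..355). The rejected look-alikes in the top view are:
- blue at (284,260)
- yellow at (352,180), (393,212) and (343,274)
- inlaid boxes at (155,212), (333,118) and (447,187)

Next I descend and push.

```bash
python3 -m pendant '[[0,0,0,0,0,0.04,1],[0,0,0,0,0,0.073,1],[0,0,0,0,0,0.073,1],[0,0,0,-0.01,0,0.073,1],[0,0,0,-0.02,0,0.073,1],[0,0,0,-0.025,0,0.073,1],[0,0,0,-0.03,0,0.073,1],[0,0,0,-0.035,0,0.073,1],[0,0,0,-0.04,0,0.073,1],[0,0,0,-0.045,0,0.073,1]]'; python3 go.py .562 -.19 .205 184.6
```

```text
time_s: 2.75
tcp_pos: [0.5652, -0.2304, 0.2074]
orientation: [[0.079, -0.997, 0.001], [-0.997, -0.079, -0.001], [0.001, -0.001, -1.0]]
wrist_force: [0.4, -1.7, 1.0]
finger_gap: 0.0855
tcp [ 0.5652 -0.2304  0.2074] t 2.75 F [ 0.4 -1.7  1. ]
rot [-0.001 -0.001 -0.001] shift [-0.0406 -0.      0.0023]
```

```bash
python3 -m pendant '[[0,0,0,-0.01,0,0,1],[0,0,0,-0.02,0,0,1],[0,0,0,-0.03,0,0,1],[0,0,0,-0.04,0,0,1],[0,0,0,-0.05,0,0,1],[0,0,0,-0.055,0,0,1]]'; python3 - <<'E'
from m import *
for n in("side",):
    p,d=env.get_image(n);cv2.imwrite(f"pics/{n}2.png",cv2.resize(p[120:260,180:360],None,fx=4,fy=4)[:,:,::-1])
E
```

```text
time_s: 3.35
tcp_pos: [0.5607, -0.1744, 0.2073]
orientation: [[0.08, -0.997, 0.001], [-0.997, -0.08, -0.0], [0.0, -0.001, -1.0]]
wrist_force: [0.4, 0.1, -0.4]
finger_gap: 0.0854
```

View pics/side2.png

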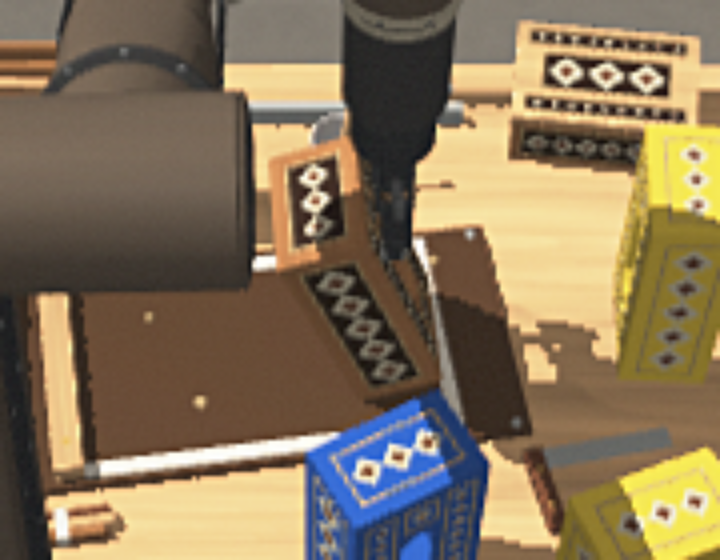

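The side view shows the cover leaning roughly 20° towards the stop, pivoting on its lower edge with the fingers still on the slotted face. I keep pushing gently.

```bash
python3 -m pendant '[[0,0,0,-0.008,0,0,1],[0,0,0,-0.016,0,0,1],[0,0,0,-0.024,0,0,1],[0,0,0,-0.032,0,0,1],[0,0,0,-0.04,0,0,1],[0,0,0,-0.048,0,0,1],[0,0,0,-0.048,0,0,1],[0,0,0,-0.048,0,0,1],[0,0,0,-0.048,0,0,1]]'; python3 - <<'E'
from m import *
for n in("side",):
    p,d=env.get_image(n);cv2.imwrite(f"pics/{n}3.png",cv2.resize(p[120:260,120:360],None,fx=3.2,fy=3.2)[:,:,::-1])
E
```

```text
time_s: 4.3
tcp_pos: [0.5569, -0.1264, 0.2072]
orientation: [[0.08, -0.997, 0.001], [-0.997, -0.08, -0.0], [0.0, -0.001, -1.0]]
wrist_force: [0.1, -0.8, -0.0]
finger_gap: 0.0854
```

View pics/side3.png

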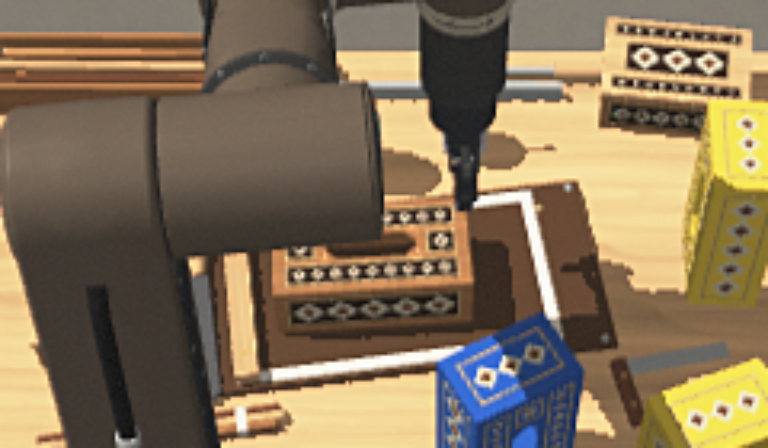

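The cover now lies slot-up, short of the stop and inside the tape. I back off behind it and measure.

```bash
python3 -m pendant '[[0,0,0,0.03,0,0,1],[0,0,0,0.06,0,0,1],[0,0,0,0.095,0,0,1],[0,0,0,0.095,0,0,1],[0,0,0,0.095,0,0,1]]'; python3 - <<'E'
from m import *
for n in("wrist","side","top"):
    c=env.camera_params(n);p,d=env.get_image(n);np.savez(f"pics/{n}4.npz",p=p,d=d,K=c["camera_matrix"],T=c["camera_from_world"])
    if n=="top":p=cv2.resize(p[150:250,160:330],None,fx=4.5,fy=4.5,interpolation=cv2.INTER_CUBIC)
    if n=="side":p=cv2.resize(p[140:270,140:340],None,fx=3.8,fy=3.8)
    cv2.imwrite(f"pics/{n}4.png",p[:,:,::-1])
E
```

```text
time_s: 4.85
tcp_pos: [0.5641, -0.2222, 0.2068]
orientation: [[0.078, -0.997, 0.0], [-0.997, -0.078, -0.0], [0.0, -0.0, -1.0]]
wrist_force: [0.6, 0.8, -0.2]
finger_gap: 0.0854
```

View pics/wrist4.png

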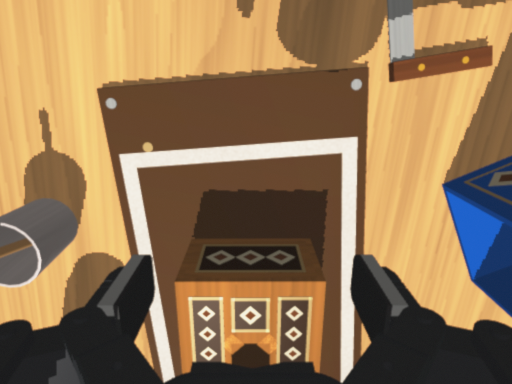

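View pics/top4.png

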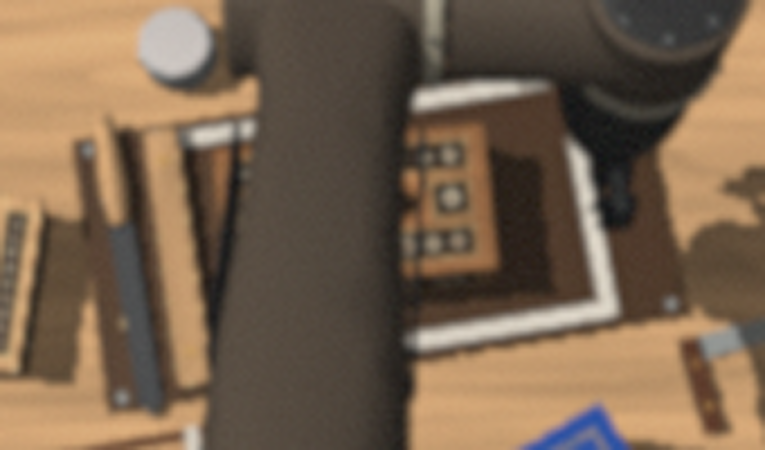

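View pics/side4.png

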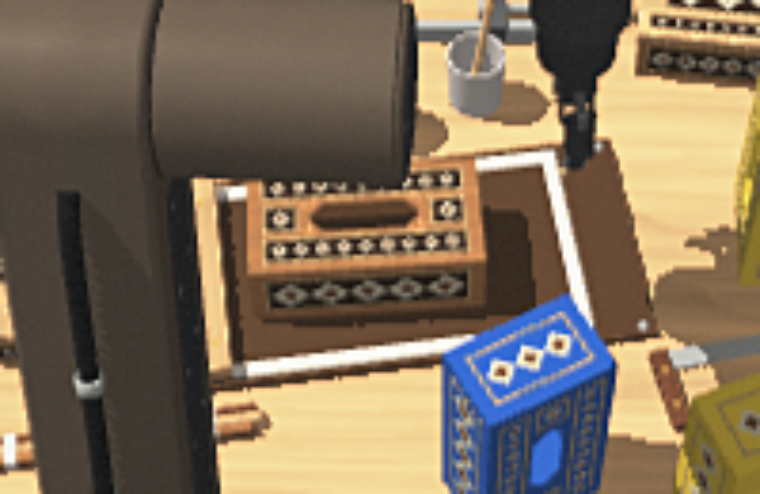

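```bash
cat > cov.py <<'E'
from m import *
bx=np.array([-.1535,.98815]);by=np.array([-.98815,-.1535]);zone=np.array([.526,.132])
def cov(i,n="top"):
    f=np.load(f"pics/{n}{i}.npz");c=dict(camera_matrix=f["K"],camera_from_world=f["T"]);P=cloud(c,f["d"])
    q=P[...,:2]-zone;a=q@bx;b=q@by
    m=((abs(P[...,2]-.094)<.012)&(a>-.4)&(a<.02)&(abs(b)<.115)).astype(np.uint8)
    cs=max(cv2.findContours(m,0,1)[0],key=cv2.contourArea)
    cv2.imwrite(f"pics/mask_{n}{i}.png",m*255)
    Q=np.stack([a[m>0],b[m>0]],1)
    print(n,m.sum(),"a",np.percentile(Q[:,0],[.5,99.5]).round(4),"b",np.percentile(Q[:,1],[.5,99.5]).round(4))
    # foot edge per b bin ; side edges per a bin
    def ed(k,o,sg,lo,hi):
        X=[];Y=[]
        for t in np.arange(lo,hi,.006):
            w=abs(Q[:,k]-t)<.003
            if w.sum()>3: X.append(t);Y.append(sg*np.max(sg*Q[w,o]))
        if len(X)<5: return
        k_=np.polyfit(X,Y,1);print("edge",k,sg,"slope deg",np.degrees(np.arctan(k_[0])).round(2),"at0/mid",np.polyval(k_,0 if k else -.18).round(4),len(X),"res",np.std(np.array(Y)-np.polyval(k_,X)).round(4))
    ed(1,0,-1,-.045,.045);ed(1,0,1,-.045,.045)
    ed(0,1,1,Q[:,0].min()+.02,Q[:,0].max()-.02);ed(0,1,-1,Q[:,0].min()+.02,Q[:,0].max()-.02)
E
python3 -c "
from cov import *
cov(4);cov(4,'side');cov(4,'wrist')"
```

```text
top 599 a [-0.2723 -0.0345] b [-0.0702  0.0707]
edge 1 -1 slope deg 4.08 at0/mid -0.2696 15 res 0.0013
edge 1 1 slope deg -68.72 at0/mid -0.1416 15 res 0.0461
edge 0 1 slope deg -30.92 at0/mid 0.0422 13 res 0.0108
edge 0 -1 slope deg 3.67 at0/mid -0.0407 13 res 0.0311
side 1390 a [-0.2735 -0.0334] b [-0.059   0.0733]
edge 1 -1 slope deg 2.31 at0/mid -0.2709 15 res 0.0032
edge 1 1 slope deg 4.94 at0/mid -0.0365 15 res 0.0016
edge 0 1 slope deg -4.39 at0/mid 0.0688 35 res 0.0022
edge 0 -1 slope deg 0.99 at0/mid -0.0461 35 res 0.0103
wrist 12393 a [-0.2773 -0.181 ] b [-0.0617  0.0696]
edge 1 -1 slope deg 4.16 at0/mid -0.2745 15 res 0.0001
edge 1 1 slope deg 2.11 at0/mid -0.192 15 res 0.0083
edge 0 1 slope deg -4.32 at0/mid 0.0653 12 res 0.0003
edge 0 -1 slope deg -4.07 at0/mid -0.0647 12 res 0.0001
```

```bash
python3 go.py .5767 -.194 .030 188.8
```

```text
tcp [ 0.5644 -0.2208  0.2073] t 5.0 F [-0.7  0.3  0.1]
rot [-0.001 -0.    -0.073] shift [-0.0258 -0.0142  0.1773]
```

```bash
python3 -m pendant '[[0,0,-0.073,-0.012,-0.014,0.04,1],[0,0,-0.073,-0.022,-0.014,0.08,1],[0,0,-0.073,-0.026,-0.014,0.12,1],[0,0,-0.073,-0.026,-0.014,0.155,1],[0,0,-0.073,-0.026,-0.014,0.176,1],[0,0,-0.073,-0.026,-0.014,0.176,1],[0,0,-0.073,-0.026,-0.014,0.176,1]]'; python3 go.py .5767 -.194 .030 188.8
```

```text
time_s: 5.7
tcp_pos: [0.5769, -0.1933, 0.0319]
orientation: [[0.154, -0.988, 0.001], [-0.988, -0.154, -0.001], [0.001, -0.001, -1.0]]
wrist_force: [-0.3, 0.8, 0.9]
finger_gap: 0.0855
tcp [ 0.5769 -0.1933  0.0319] t 5.7 F [-0.3  0.8  0.9]
rot [-0.001 -0.001  0.001] shift [0.0007 0.0003 0.0019]
```

```bash
python3 -m pendant '[[0,0,0,-0.012,0,0,1],[0,0,0,-0.024,0,0,1],[0,0,0,-0.03,0,0,1],[0,0,0,-0.036,0,0,1],[0,0,0,-0.041,0,0,1],[0,0,0,-0.045,0,0,1],[0,0,0,-0.049,0,0,1],[0,0,0,-0.053,0,0,1],[0,0,0,-0.057,0,0,1],[0,0,0,-0.06,0,0,1]]'; python3 - <<'E'
from cov import *
for n in("wrist","side"):
    c=env.camera_params(n);p,d=env.get_image(n);np.savez(f"pics/{n}5.npz",p=p,d=d,K=c["camera_matrix"],T=c["camera_from_world"])
    if n=="side":p=cv2.resize(p[140:270,140:340],None,fx=3.8,fy=3.8)
    cv2.imwrite(f"pics/{n}5.png",p[:,:,::-1]);cov(5,n)
print((env.observe()["tcp_pos"][:2]-zone)@bx)
E
```

```text
time_s: 6.7
tcp_pos: [0.5676, -0.1338, 0.0318]
orientation: [[0.154, -0.988, 0.001], [-0.988, -0.154, -0.001], [0.001, -0.001, -1.0]]
wrist_force: [0.3, -1.8, 0.3]
finger_gap: 0.0857
wrist 14028 a [-0.287  -0.2539] b [-0.0702  0.0687]
edge 1 -1 slope deg -2.98 at0/mid -0.2783 15 res 0.0113
edge 1 1 slope deg 3.62 at0/mid -0.2673 15 res 0.0115
side 1617 a [-0.2719 -0.0161] b [-0.0631  0.0748]
edge 1 -1 slope deg -11.45 at0/mid -0.2514 15 res 0.0045
edge 1 1 slope deg 1.98 at0/mid -0.0179 15 res 0.002
edge 0 1 slope deg -1.12 at0/mid 0.0724 39 res 0.0035
edge 0 -1 slope deg -6.97 at0/mid -0.0518 39 res 0.0142
-0.26879078576707605
```

View pics/side5.png

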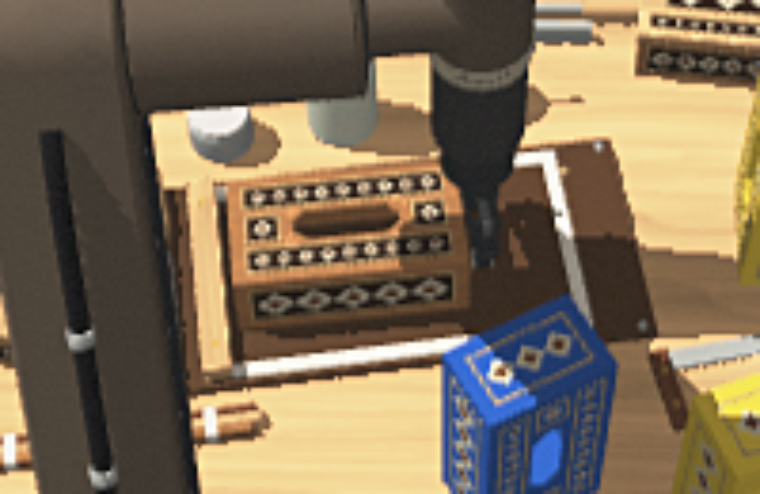

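View pics/wrist5.png

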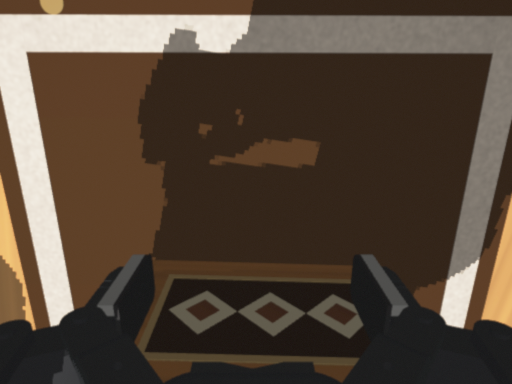

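Side and wrist views show the cover's end edge parallel to the far tape line, with the fingers on its end face. About 18 mm to the stop is left.

```bash
python3 -m pendant '[[0,0,0,-0.004,0,0,1],[0,0,0,-0.008,0,0,1],[0,0,0,-0.011,0,0,1],[0,0,0,-0.014,0,0,1],[0,0,0,-0.016,0,0,1],[0,0,0,-0.016,0,0,1]]'; python3 -m pendant '[[0,0,0,-0.001,0,0,1],[0,0,0,-0.002,0,0,1]]'; python3 -m pendant '[[0,0,0,-0.001,0,0,1],[0,0,0,-0.002,0,0,1]]'
```

```text
time_s: 7.4
tcp_pos: [0.5651, -0.1189, 0.0321]
orientation: [[0.154, -0.988, 0.001], [-0.988, -0.154, -0.002], [0.002, -0.001, -1.0]]
wrist_force: [1.2, -11.3, 1.4]
finger_gap: 0.085
time_s: 7.6
tcp_pos: [0.565, -0.1186, 0.0327]
orientation: [[0.154, -0.988, 0.001], [-0.988, -0.154, -0.004], [0.004, -0.001, -1.0]]
wrist_force: [1.5, -19.7, 3.4]
finger_gap: 0.0853
time_s: 7.8
tcp_pos: [0.5648, -0.1186, 0.0333]
orientation: [[0.153, -0.988, 0.001], [-0.988, -0.153, -0.006], [0.006, -0.0, -1.0]]
wrist_force: [3.0, -21.0, 3.7]
finger_gap: 0.0852
```

```bash
python3 -m pendant '[[0,0,0,0.002,0,0,1],[0,0,0,0.005,0,0,1],[0,0,0,0.03,0,0,1],[0,0,0,0.06,0,0,1],[0,0,0,0.09,0,-0.02,1],[0,0,0,0.1,0,-0.06,1],[0,0,0,0.1,0,-0.1,1],[0,0,0,0.1,0,-0.14,1],[0,0,0,0.1,0,-0.18,1],[0,0,0,0.1,0,-0.18,1]]'; python3 - <<'E'
from cov import *
for n in("wrist","side","top"):
    c=env.camera_params(n);p,d=env.get_image(n);np.savez(f"pics/{n}6.npz",p=p,d=d,K=c["camera_matrix"],T=c["camera_from_world"])
    if n=="top":p=cv2.resize(p[150:250,160:330],None,fx=4.5,fy=4.5,interpolation=cv2.INTER_CUBIC)
    if n=="side":p=cv2.resize(p[140:270,140:340],None,fx=3.8,fy=3.8)
    cv2.imwrite(f"pics/{n}6.png",p[:,:,::-1]);cov(6,n)
E
```

```text
time_s: 8.8
tcp_pos: [0.5828, -0.2169, 0.2204]
orientation: [[0.154, -0.988, 0.011], [-0.988, -0.154, -0.007], [0.009, -0.01, -1.0]]
wrist_force: [0.7, -0.3, 0.3]
finger_gap: 0.0853
wrist 9456 a [-0.2421 -0.1636] b [-0.0572  0.0716]
edge 1 -1 slope deg 0.04 at0/mid -0.2423 15 res 0.0002
edge 1 1 slope deg -2.3 at0/mid -0.172 15 res 0.0024
edge 0 1 slope deg -0.0 at0/mid 0.0719 8 res 0.0001
edge 0 -1 slope deg 0.24 at0/mid -0.0576 8 res 0.0002
side 1567 a [-0.2413 -0.0035] b [-0.0579  0.0772]
edge 1 -1 slope deg 2.03 at0/mid -0.2398 15 res 0.0016
edge 1 1 slope deg 1.36 at0/mid -0.0053 15 res 0.0031
edge 0 1 slope deg 0.1 at0/mid 0.0757 34 res 0.0018
edge 0 -1 slope deg -3.8 at0/mid -0.0468 34 res 0.0061
top 540 a [-0.2386  0.0008] b [-0.056   0.0733]
edge 1 -1 slope deg -0.13 at0/mid -0.2374 15 res 0.0012
edge 1 1 slope deg 0.27 at0/mid -0.0006 15 res 0.0013
edge 0 1 slope deg -26.33 at0/mid 0.0629 10 res 0.007
edge 0 -1 slope deg -5.15 at0/mid -0.03 10 res 0.0381
```

View pics/side6.png

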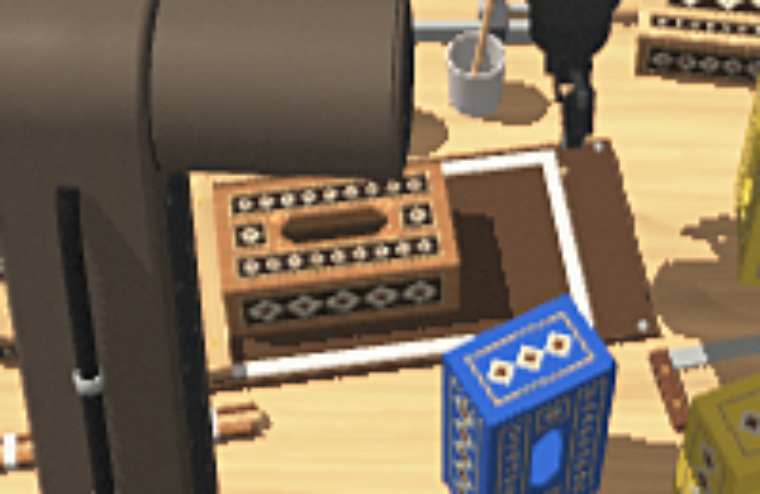

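View pics/top6.png

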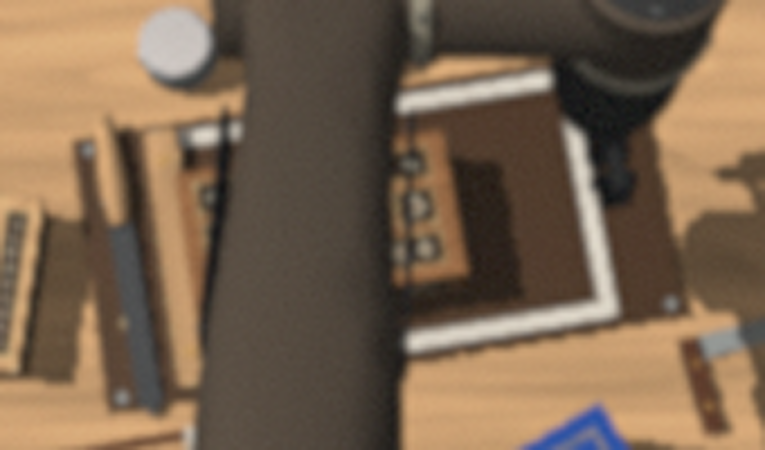

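The cover looks flush. I move the wrist camera over the joint with the stop to check it closely.

```bash
python3 -m pendant '[[0,0,0,-0.04,0,-0.03,1],[0,0,0,-0.08,0,-0.05,1],[0,0,0,-0.12,0,-0.05,1],[0,0,0,-0.16,0,-0.05,1],[0,0,0,-0.2,0,-0.05,1],[0,0,0,-0.24,0,-0.05,1],[0,0,0,-0.27,0,-0.05,1],[0,0,0,-0.27,0,-0.05,1],[0,0,0,-0.27,0,-0.05,1]]'; python3 - <<'E'
from cov import *
for n in("wrist","side","top"):
    c=env.camera_params(n);p,d=env.get_image(n);np.savez(f"pics/{n}7.npz",p=p,d=d,K=c["camera_matrix"],T=c["camera_from_world"])
    if n=="top":p=cv2.resize(p[100:290,130:340],None,fx=3.1,fy=3.1,interpolation=cv2.INTER_CUBIC)
    cv2.imwrite(f"pics/{n}7.png",p[:,:,::-1])
cov(7,"wrist")
E
```

```text
time_s: 9.85
tcp_pos: [0.5374, 0.0518, 0.2607]
orientation: [[0.155, -0.988, -0.001], [-0.988, -0.155, -0.006], [0.006, 0.002, -1.0]]
wrist_force: [-0.7, 0.0, 0.0]
finger_gap: 0.0855
wrist 31633 a [-0.224  -0.0029] b [-0.0576  0.0712]
edge 1 -1 slope deg -0.23 at0/mid -0.2245 15 res 0.0001
edge 1 1 slope deg 0.29 at0/mid -0.0019 15 res 0.0004
edge 0 1 slope deg -0.16 at0/mid 0.0719 31 res 0.0002
edge 0 -1 slope deg -0.05 at0/mid -0.058 31 res 0.0002
```

View pics/wrist7.png

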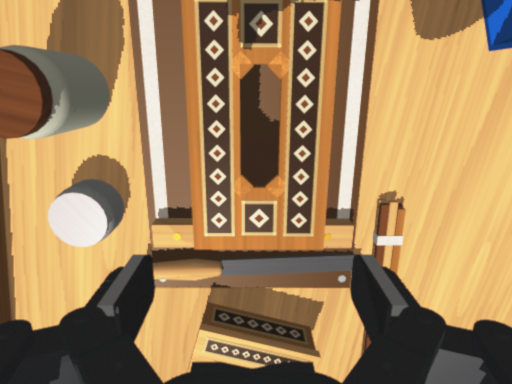

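View pics/top7.png

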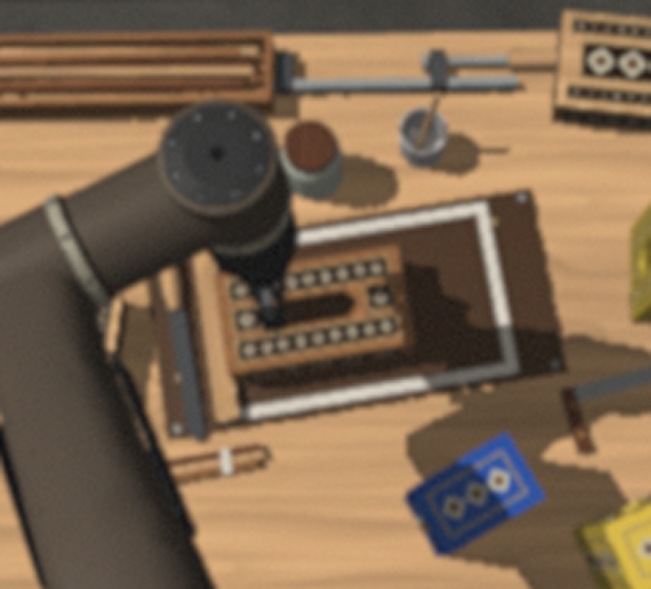

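```bash
python3 - <<'E'
from cov import *
f=np.load("pics/wrist7.npz");c=dict(camera_matrix=f["K"],camera_from_world=f["T"]);P=cloud(c,f["d"]);q=P[...,:2]-zone;a=q@bx;b=q@by
def e(z0,bs,tol,lo,sg):
    X=[];Y=[]
    for t in bs:
        w=(abs(P[...,2]-z0)<tol)&(abs(b-t)<.0025)&(abs(a)<lo)
        if w.sum()>3:X.append(t);Y.append(sg*(sg*a[w]).max())
    k=np.polyfit(X,Y,1);print(z0,"slope",np.degrees(np.arctan(k[0])).round(2),"a(0)",k[1].round(4),np.round(Y,4).tolist()[::3],len(X))
w=(abs(a-.011)<.008)&(abs(b)>.09)&(abs(b)<.115);print("stop top z",np.median(P[w][:,2]))
e(.031,[*np.arange(-.115,-.068,.004),*np.arange(.082,.115,.004)],.003,.03,-1)
e(.094,np.arange(-.05,.066,.005),.004,.05,1)
E
```

```text
stop top z 0.030906274302909233
0.031 slope 0.22 a(0) -0.0016 [-0.002, -0.002, -0.0019, -0.0022, -0.0011, -0.0012, -0.0011] 20
0.094 slope 0.55 a(0) -0.0017 [-0.0015, -0.0017, -0.0019, -0.002, -0.0019, -0.0023, -0.0006, -0.0011] 24
```

```bash
python3 -c "
from station import env
print(env.finish_job(), env.observe()['time_s'])"
```

```text
the job is handed in; nothing more can be done
the job is handed in; nothing more can be done
```

The cover lies slot-up with its end flush and square against the stop, between the tape lines, and the job is handed in at about 10 s of the 51 s. I tipped it with the open fingertips high on the slotted face. It fell inside the tape outline, 35 to 40 mm short of the stop and turned about 4°. I then pushed it by its end with both fingers, which squared it, and pressed it against the stop at about 21 N before backing off.

**Last checks (wrist camera depth):**
- **Against the stop:** the stop's face measured at −1.6 mm and the cover's end at −1.7 mm, so any gap is too small to measure.
- **Squareness:** 0.3° or less by most fits.
- **Between the tape lines:** the cover's sides sit at −58 and +72 mm, inside the ±105 mm limit.
- **Other objects:** those in view in the last pictures look unmoved. I checked this by eye only.

**Disagreements:**
- **Angles:** the side camera gave noisier edge angles of 1 to 4°, with the arm partly blocking its view. The tape lines and the stop differ by about 0.3° in my own board-angle fit.
- **Gap before the push:** the 35 to 40 mm I measured is just under the expected 40 to 80 mm.

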